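# Balance the centrifuge

### The arm

A 6-joint arm with a two-finger parallel gripper is mounted at the origin on the work surface. World frame = base frame: x ahead of the robot, y to its left, z up, the work surface at z = 0. Lengths are in m, angles in rad, forces in N, time in s.
With the tool pointing down it reaches from about 0.3 to 0.775 m from the base axis. Payload 14.6 kg.
Tool frame: the origin (TCP) lies midway between the tips of the shut fingers; the grasp point (between the pads) lies manip.hold_point_z behind it (manip.hold_point_z is the distance from the TCP to the grasp point, in m); z points along the fingers, y is the line along which they close (so a half turn about z gives the same grasp; the last joint's range is limited). The gripper opens to 94 mm and grips with 3 to 60 N. Pads are 16 mm wide; open, the fingers measure 119 mm over their backs; the gripper's body (75 mm by 177 mm) begins 78 mm behind the grasp point.
Start: joints at [1.224, 0.3, 1.521, -0, 1.321, -0.067], TCP at [0.152, 0.529, 0.205] pointing down, gripper open.
Joint ranges: [-3.03, 3.03], [-0.79, 2.21], [0.23, 2.52], [-1.04, 4.18], [0, 3.07], [-2.55, 2.55]. Speed limits (rad/s): [2.22, 2.22, 2.57, 3.14, 3.14, 3.14].

### API

Orientations are given as a unit quaternion [x, y, z, w].
In Python, from station import manip, imaging, job_done gives the robot as it stands.
- The arm moves only by the shell command python3 -m jog 'ROWS' [FORCE]. ROWS is JSON, one flat list of numbers, 7 for each row, row after row: the shift along the tool's x, y, z in cm, then the turn, a rotation vector about the tool's x, y, z in degrees, then the finger opening in cm, from 0 to 9.4. A call has 1 to 10 rows; each row shifts and turns the commanded pose from where the row before left it, along the tool's axes as they then stand; what a row does not reach is not made up. A row lasts 1/10 s, in which the tool goes at most 50 mm and 8.59 degrees, less where a joint would pass 70% of its speed; a pose out of reach is approached as far as the arm can. A call is refused whole if a number of a shift passes 5 or a number of a turn 8.59, either way. A call with a gripper value outside its range is refused whole. The fingers move at their own pace and stop on an object; FORCE is the grip in N (left out, the last holds). Time passes only in rows, so rows that do not move let the fingers close. It gives the time, the measured TCP pose, the force, the opening and the grip force at its end, in the units of the state.
- manip.sense(): the state, without advancing time (a new reading comes with each control period).
- imaging.snapshot(name): name is "scene" or "side" or "wrist"; returns the picture (480x640x3 uint8, blue, green, red); there is no depth.
- imaging.camera_model(name): a dict with "mtx" (3x3 intrinsics, pixels), "view" (4x4, takes a point from world to camera coordinates). Camera axes: x right, y up, looking along -z (the intrinsics and any distortion apply to the point x, -y, -z); pixel columns grow to the right and rows downward; lengths in m; the calibration is good to about 2 mm. A picture is of the moment at which its call begins: read the wrist's pose just before it. camera_model takes no time and is no camera call; for the wrist camera it gives the pose at the moment of the call.
- job_done(): hands the job in; it is judged then, once.
The state is a dict: "time": time; "q": joint angles; "qd": joint speeds; "effort": joint torques, N m; "ee_pos": TCP position; "tool_rot": TCP orientation; "contact_force": force on the tool from outside, world axes, zero at the start; "torque": the same for the moment, N m; "opening": finger opening in m; "finger_force": force on a finger pad.
Only numpy, scipy, OpenCV 4.12 (cv2) and the standard library are available. Lean on these libraries where they do the work, as an engineer would, in place of code of your own. Each camera call takes 0.05 s, during which the arm holds its last target. There are 200 camera calls.

### The job

The bench centrifuge already has one tube in its rotor. Press the lid catch and steady the spring lid all the way up so that it does not fly open, put the 100 mm tube from the rack fully home in the sleeve straight across the rotor from the tube already there, then press the lid shut until it stays latched by itself. Leave the tube in the rotor, the short vial, the bottle and the beaker where they are.

Things in the scene. Friction and masses are not known exactly. Their poses are not given: they have to be found in the camera images.
- centrifuge: Compact white bench centrifuge, fixed to the bench, 230 mm wide (y) and 305 mm deep (x from -187 at the low sloping control panel to +118 at the hinge); flat deck 110 mm high with a 190 mm round steel bowl. Origin on the bench under the rotor axis; -x is its front, +x its hinge side, z up.
- lid (a joint): Angle (rad) of the flat grey lid, 0 shut, 1.25 fully open against its stop, growing as the front edge rises. A spring drives it up all the way: 4.6 N at the front edge when just unlatched, 1 N near the stop; let go part-way it flies open at up to 8 rad/s. Open, it stays up by itself. Latched it rests at about 0.009.
- lid_hinge (a point): Midpoint of the lid's hinge axis, 120 mm above the bench; the axis runs along the centrifuge's y. With the lid shut its top is flat, 27 mm above this axis, and reaches from 21 mm to 236 mm in front of it (towards centrifuge -x), 226 mm wide; the rims hang 30 mm below that top. It turns with the lid.
- catch_top (a point): Centre of the top of the black push-button catch in the front middle of the lid: 62 mm wide (y) by 34 mm (x), standing 4 mm proud of the lid's top, 218 mm in front of the hinge axis and 31 mm above it. Its z axis is the lid's normal.
- catch (a joint): Travel of the button (m), 0 up, 0.005 fully pressed; its spring takes 1.2 N at first, 2.4 N at the bottom. Beyond 0.003 a steel hook below the lid's front edge clears its pin and the lid is free; a finger that stays on the button carries the lid's push, keeps the button down and can let the lid up slowly.
- lid_press (a point): Point on the lid's top, 160 mm in front of the hinge axis on the middle line (on the clear window), where to press the lid shut: its hook rides over the pin and snaps under it at the very bottom of the travel, taking 7 to 8 N here. Pressing on the button instead holds the hook off and the lid does not latch.
- rotor: Aluminium rotor in the bowl, standing still. Origin on its axis, 20 mm above the bench. Four sleeves (its +x, +y, -x, -y) lean 30 degrees from vertical, mouths inward: inner floor centre 77.5 mm from the axis and 12 mm above the origin, mouth 45 mm from the axis, 67 mm above the origin; bore 19 mm, flared at the mouth to 26. The +x sleeve holds the tube already there; -x is straight across.
- tube: Loose capped plastic tube to be loaded, 100 mm long, 16 mm thick with a tapered foot, white ribbed cap 20 mm thick and 18 mm high, 24 to 39 g. Origin at the centre of its foot, z along it to the cap. It starts upright in an end hole of the rack; fully home in a sleeve 35 mm of it stands out of the mouth.
- sample: The tube already in the rotor, the same as tube, loose in its sleeve (rotor +x). Origin at the centre of its foot, z to the cap. Leave it.
- rack: Aluminium block rack, fixed, 50 mm (x) by 150 mm (y) by 50 mm high, origin under its centre. Four 19 mm holes in a row along its y at -60, -20, 20 and 60 mm, 42 mm deep: the foot of a tube is 8 mm above the bench. The long tube stands in one end hole, the short vial in the other.
- vial: Short capped vial in the other end hole of the rack, 70 mm long, otherwise as the tube. Origin at its foot. Leave it.
- bottle: Amber glass bottle, 68 mm thick, 150 mm high, loose on the bench. Origin under its centre. Leave it.
- beaker: Glass beaker, 76 mm wide, 90 mm high, loose on the bench. Origin under its centre. Leave it.
There are look-alikes about, which are no part of the job. What is shaped like the tube but purple or red is not meant.

How it is judged:
On the way, in this order (a step that is already met when the one before it is completed fails the run):
1. the lid has been let up to its stop (value of joint lid above 1.15 rad), for 0.2 s.
2. the tube is fully home in the sleeve straight across from the other tube, let go, with the lid still open (x of tube in the frame of rotor between -0.085 and -0.07 m and y of tube in the frame of rotor between -0.006 and 0.006 m and z of tube in the frame of rotor below 0.018 m and angle between tube's own z axis and vertical between 0.4 and 0.65 rad and value of joint lid above 0.5 rad and contact force between the fingers and tube below 0.1 N), for 0.2 s.
At the end, for the whole second after the job is handed in: The lid is down and latched by itself (lid angle under 0.02 rad) and the tube rests fully home (foot within 6 mm of the sleeve's floor) in the sleeve straight across the rotor from the other tube (value of joint lid below 0.02 rad and x of tube in the frame of rotor between -0.085 and -0.07 m and y of tube in the frame of rotor between -0.006 and 0.006 m and z of tube in the frame of rotor below 0.018 m and angle between tube's own z axis and vertical between 0.4 and 0.65 rad and linear speed of tube below 0.02 m/s); the robot touches nothing.
It fails at once if the lid flies up (faster than 2.5 rad/s) (velocity of joint lid above 2.5 rad/s).
It fails at once if the tube already in the rotor is moved by more than 12 mm (distance of sample from where it was at the start of the episode above 0.012 m).
It fails at once if the vial is moved by more than 25 mm or tipped (distance of vial from where it was at the start of the episode above 0.025 m or angle between vial's own z axis and vertical above 0.35 rad).
It fails at once if the bottle is moved by more than 25 mm or tipped (distance of bottle from where it was at the start of the episode above 0.025 m or angle between bottle's own z axis and vertical above 0.35 rad).
It fails at once if the beaker is moved by more than 25 mm or tipped (distance of beaker from where it was at the start of the episode above 0.025 m or angle between beaker's own z axis and vertical above 0.35 rad).
It also fails if it takes over 72 s, if anything falls off the work surface, if the arm or the gripper's body presses on something with over 40 N, if the wrist force passes 120 N, or if a joint passes its speed limit or range.

## Working session

There is one attempt and no reset: what is moved stays moved. The work goes in short steps, Python scripts to look and compute and a shell command to move; the robot and the scene stay as the last step left them, time stands still between calls to the robot, and variables do not carry over. Pictures are saved under pics/ and viewed, at most 10 in all, crops included, and the job is handed in when it is done.

```bash
mkdir -p pics; ls; python3 - <<'E'
from station import manip, imaging
import cv2
s=manip.sense(); print(s, manip.hold_point_z)
for n in ("scene","side","wrist"):
    m=imaging.camera_model(n); print(n,m)
    cv2.imwrite(f"pics/{n}0.png",imaging.snapshot(n))
E
```

```text
pics
{'time': 0.0, 'q': array([ 1.22439260e+00,  3.00477697e-01,  1.52159279e+00,  6.32426924e-06,
        1.32071038e+00, -6.66047553e-02]), 'qd': array([ 3.57197780e-04, -3.84634462e-04, -7.42595362e-04, -1.57881124e-03,
       -5.15608294e-05,  9.25659414e-04]), 'effort': array([ 1.04233102e-03, -5.31808162e+01, -3.52736378e+01,  7.08569144e-02,
        2.43532076e-02, -1.02322247e-04]), 'ee_pos': array([0.1518009 , 0.52835459, 0.20487776]), 'tool_rot': array([ 1.39444336e-01,  9.90229733e-01, -5.80856174e-04, -1.24813693e-04]), 'contact_force': array([-0.116709  ,  0.6685528 , -0.04022553]), 'torque': array([ 0.00257743, -0.02511353,  0.03754631]), 'finger_force': 0.0, 'opening': 0.09387282554708073} 0.0188
scene {'mtx': array([[438.63687886,   0.        , 315.07585881],
       [  0.        , 438.63687886, 238.6280072 ],
       [  0.        ,   0.        ,   1.        ]]), 'view': array([[-0.06853122,  0.99763657, -0.00497462,  0.08864879],
       [-0.71457557, -0.04560589,  0.6980701 ,  0.32060011],
       [ 0.69619338,  0.05139433,  0.71601215, -1.52617557],
       [ 0.        
[... 284 characters left out ...]
    [ 0.11275806, -0.69604427,  0.70908955, -0.18490692],
       [-0.12121561,  0.69867447,  0.70509628, -1.07407199],
       [ 0.        ,  0.        ,  0.        ,  1.        ]])}
wrist {'mtx': array([[352.17093994,   0.        , 318.92041524],
       [  0.        , 352.17093994, 243.01450927],
       [  0.        ,   0.        ,   1.        ]]), 'view': array([[ 2.74787619e-01,  9.61504517e-01, -9.09535543e-04,
        -5.49247253e-01],
       [-9.31695750e-01,  2.66034640e-01, -2.47322864e-01,
         2.65465178e-02],
       [-2.37560083e-01,  6.88086713e-02,  9.68932698e-01,
        -3.89184216e-01],
       [ 0.00000000e+00,  0.00000000e+00,  0.00000000e+00,
         1.00000000e+00]])}
```

View pics/scene0.png

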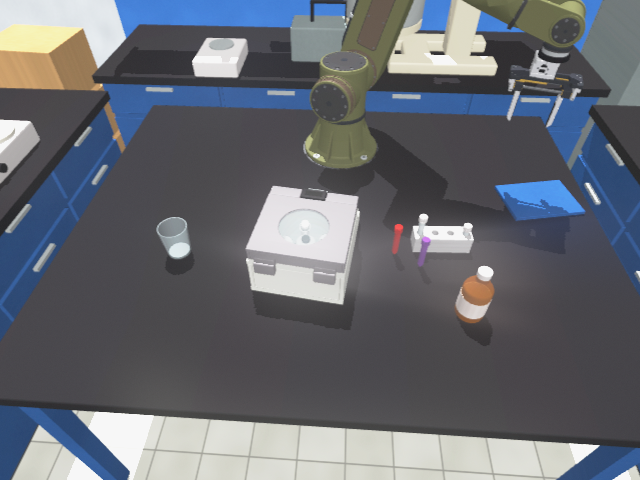

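View pics/side0.png

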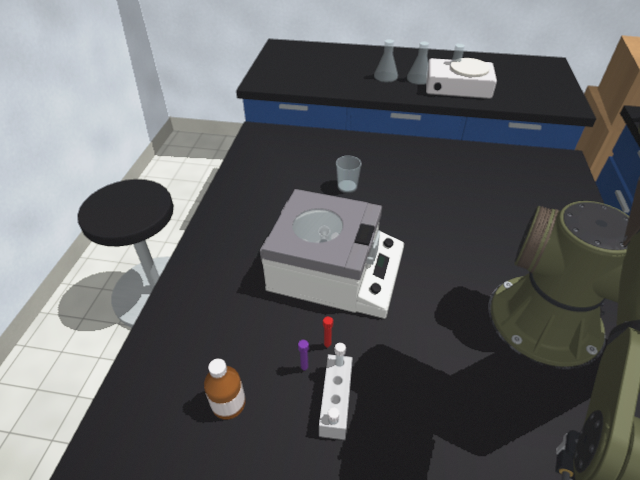

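The scene view shows the centrifuge with its front facing the robot: catch at about (314,194) and hinge at the far side. The long tube stands in the rack at (423,219) and the short vial at (467,230). Purple and red decoys stand beside the rack. Next I take enlarged crops.

```bash
cat > h.py <<'E'
import numpy as np, cv2
from station import manip, imaging
from scipy.spatial.transform import Rotation as R
def ray(n,px,m=None):
    m=m or imaging.camera_model(n); V=m["view"]; K=m["mtx"]
    d=np.linalg.inv(K)@[px[0],px[1],1]; d=np.array([d[0],-d[1],-d[2]])
    return -V[:3,:3].T@V[:3,3], V[:3,:3].T@d
def onz(n,px,z,m=None):
    c,d=ray(n,px,m); return c+d*(z-c[2])/d[2]
def tri(obs):
    A=np.zeros((3,3));b=np.zeros(3)
    for n,p in obs:
        c,d=ray(n,p); d/=np.linalg.norm(d); P=np.eye(3)-np.outer(d,d); A+=P;b+=P@c
    return np.linalg.solve(A,b)
def proj(n,X,m=None):
    m=m or imaging.camera_model(n); p=m["view"]@np.r_[X,1]; q=m["mtx"]@[p[0],-p[1],-p[2]]; return q[:2]/q[2]
E
python3 - <<'E'
import cv2,numpy as np
a=cv2.imread("pics/scene0.png");b=cv2.imread("pics/side0.png")
z=lambda i,x,y:cv2.resize(i[y:y+100,x:x+133],(399,300),interpolation=cv2.INTER_CUBIC)
cv2.imwrite("pics/m1.png",np.vstack([np.hstack([z(a,240,180),z(b,260,185)]),np.hstack([z(a,385,190),z(b,285,340)])]))
E
```

```text
(no output)
```

View pics/m1.png

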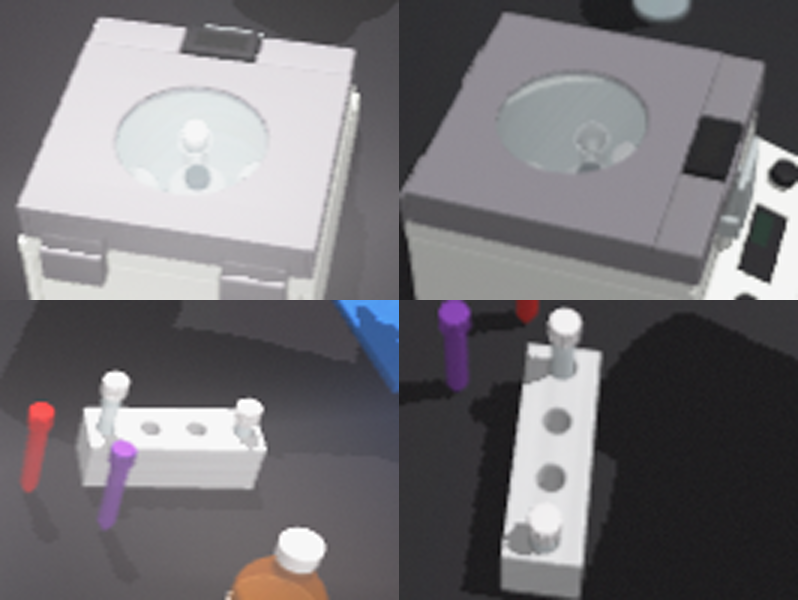

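```bash
python3 - <<'E'
from h import *
S=lambda x,y:("scene",(x/3+240,y/3+180)); D=lambda x,y:("side",((x-399)/3+260,y/3+185))
pts={"F-":(S(97,18),D(765,62)),"F+":(S(355,48),D(705,258)),"H-":(S(22,205),D(505,13)),"H+":(S(315,248),D(404,193))}
P={}
for k,o in pts.items():
    P[k]=tri(o); print(k,P[k].round(4),[onz(*q,.147).round(4) for q in o])
print("catch",onz(*S(222,40),.151),onz(*D(713,149),.151))
S2=lambda x,y:("scene",(x/3+385,(y-300)/3+190)); D2=lambda x,y:("side",((x-399)/3+285,(y-300)/3+340))
print("tubecap top",tri((S2(116,381),D2(566,318))),"vial cap",tri((S2(249,407),D2(545,513))))
print("tubecap top z.108",onz(*S2(116,381),.108),onz(*D2(566,318),.108))
print("vial",onz(*S2(249,407),.078),onz(*D2(545,513),.078))
print("hole",onz(*S2(150,429),.05),onz(*S2(196,429),.05),onz(*D2(557,420),.05),onz(*D2(550,477),.05))
print("rack corners",[onz(*q,.05) for q in (S2(84,408),S2(260,408),D2(529,347),D2(601,352))])
E
```

```text
F- [ 0.4066 -0.1725  0.1433] [array([ 0.4112, -0.1716,  0.147 ]), array([ 0.4067, -0.1682,  0.147 ])]
F+ [0.4347 0.0521 0.1447] [array([0.4375, 0.052 , 0.147 ]), array([0.4345, 0.0539, 0.147 ])]
H- [ 0.6329 -0.1987  0.145 ] [array([ 0.6355, -0.1975,  0.147 ]), array([ 0.6321, -0.1974,  0.147 ])]
H+ [0.664  0.0236 0.1458] [array([0.6642, 0.023 , 0.147 ]), array([0.664 , 0.0257, 0.147 ])]
catch [ 0.43882002 -0.06070467  0.151     ] [ 0.43928126 -0.05444484  0.151     ]
tubecap top [0.45855725 0.22021987 0.1050656 ] vial cap [0.45452149 0.33953573 0.07704183]
tubecap top z.108 [0.4631669  0.22020308 0.108     ] [0.45766252 0.22072237 0.108     ]
vial [0.45623815 0.33959392 0.078     ] [0.45404153 0.33930091 0.078     ]
hole [0.46014176 0.25998302 0.05      ] [0.45757703 0.3002482  0.05      ] [0.45645356 0.26244193 0.05      ] [0.45552867 0.30245681 0.05      ]
rack corners [array([0.43709104, 0.20447858, 0.05      ]), array([0.42714689, 0.36099603, 0.05      ]), array([0.48292051, 0.21146059, 0.05      ]), array([0.43341931, 0.20726408, 0.05      ])]
```

Centrifuge yaw is about -0.121 rad, the catch is at about (0.440,-0.060) and the tube at (0.459,0.2205). I move over the catch, aligned with the centrifuge and with the fingers shut.

```bash
python3 -m jog '[0,0,0,0,0,-4.5,0, 0,0,0,0,0,-4.5,0, -2.25,-3.4,0,0,0,0,0, -2.25,-3.4,0,0,0,0,0, -2.25,-3.4,0,0,0,0,0, -2.25,-3.4,0,0,0,0,0, -2.25,-3.4,0,0,0,0,0, -2.25,-3.4,0,0,0,0,0, -2.25,-3.4,0,0,0,0,0, -2.25,-3.4,0,0,0,0,0]'
python3 -m jog '[-2.25,-3.4,0,0,0,0,0, -2.25,-3.4,0,0,0,0,0, -2.25,-3.4,0,0,0,0,0, -2.25,-3.4,0,0,0,0,0, -2.25,-3.4,0,0,0,0,0, -2.25,-3.4,0,0,0,0,0, -2.25,-3.4,0,0,0,0,0, -2.25,-3.4,0,0,0,0,0, 0,0,0,0,0,0,0, 0,0,0,0,0,0,0]'
python3 - <<'E'
from h import *
s=manip.sense();print(s["ee_pos"],R.from_quat(s["tool_rot"]).as_matrix().round(4))
m=imaging.camera_model("wrist"); cv2.imwrite("pics/w1.png",imaging.snapshot("wrist"))
np.save("w1.npy",m["view"]); print(proj("wrist",[.4397,-.0595,.151],m))
E
```

```text
time: 1.15
ee_pos: [0.2975, 0.2351, 0.2055]
tool_rot: [0.061, 0.998, 0.0, 0.0]
contact_force: [1.0, 0.9, -0.4]
opening: 0.0177
finger_force: 0.0
time: 2.15
ee_pos: [0.4424, -0.0557, 0.205]
tool_rot: [0.062, 0.998, 0.0, -0.001]
contact_force: [-0.5, -0.9, 0.5]
opening: 0.0001
finger_force: 0.0
[ 0.44235795 -0.05568455  0.20499679] [[-9.923e-01  1.240e-01 -1.100e-03]
 [ 1.240e-01  9.923e-01  3.000e-04]
 [ 1.100e-03  2.000e-04 -1.000e+00]]
[313.4625772 257.083676 ]
```

View pics/w1.png

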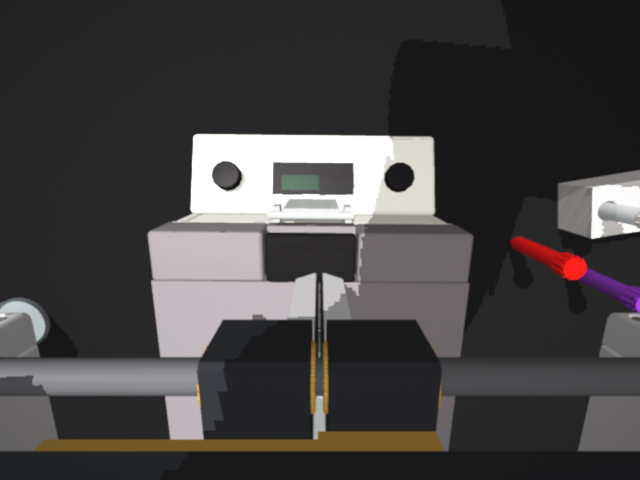

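Catch spans cols 267–355, rows 233–281, centre (311,257), which matches the prediction to about 2 mm. I descend and press.

```bash
python3 -m jog '[-0.6,-0.56,1,0,0,0,0, 0,0,2,0,0,0,0, 0,0,1.4,0,0,0,0, 0,0,0.4,0,0,0,0, 0,0,0.3,0,0,0,0, 0,0,0,0,0,0,0, 0,0,0.2,0,0,0,0, 0,0,0.2,0,0,0,0, 0,0,0,0,0,0,0]'
python3 -m jog '[0,0,0.2,0,0,0,0, 0,0,0.1,0,0,0,0, 0,0,0,0,0,0,0]'
```

```text
time: 3.1
ee_pos: [0.4483, -0.0617, 0.1508]
tool_rot: [0.061, 0.998, -0.0, 0.001]
contact_force: [2.1, 1.0, 3.9]
opening: 0.0008
finger_force: 1.8
time: 3.4
ee_pos: [0.4479, -0.0616, 0.1474]
tool_rot: [0.061, 0.998, 0.0, 0.0]
contact_force: [0.5, 1.5, 3.9]
opening: 0.0003
finger_force: 1.9
```

```bash
python3 -m jog '[0,0,0.15,0,0,0,0, 0,0,0.1,0,0,0,0, 0,0,0,0,0,0,0]'
python3 - <<'E'
import numpy as np
t=np.r_[0,.02,.05,np.arange(.1,1.36,.05)]
p=np.c_[21.8*np.cos(t)-2.6*np.sin(t),-(21.8*np.sin(t)+2.6*np.cos(t))]
for a,b in zip(t[1:],np.diff(p.round(2),axis=0)):print(round(a,2),b.round(2))
E
```

```text
time: 3.7
ee_pos: [0.4477, -0.0616, 0.1452]
tool_rot: [0.061, 0.998, 0.0, -0.0]
contact_force: [-3.7, 2.5, 11.0]
opening: 0.0004
finger_force: 5.3
0.02 [-0.06 -0.44]
0.05 [-0.1  -0.65]
0.1 [-0.21 -1.07]
0.15 [-0.26 -1.07]
0.2 [-0.32 -1.05]
0.25 [-0.37 -1.03]
0.3 [-0.42 -1.02]
0.35 [-0.47 -0.99]
0.4 [-0.52 -0.96]
0.45 [-0.57 -0.94]
0.5 [-0.62 -0.91]
0.55 [-0.65 -0.88]
0.6 [-0.71 -0.85]
0.65 [-0.74 -0.8 ]
0.7 [-0.78 -0.77]
0.75 [-0.82 -0.73]
0.8 [-0.86 -0.69]
0.85 [-0.89 -0.64]
0.9 [-0.92 -0.6 ]
0.95 [-0.94 -0.55]
1.0 [-0.98 -0.51]
1.05 [-1.   -0.45]
1.1 [-1.02 -0.41]
1.15 [-1.04 -0.35]
1.2 [-1.05 -0.3 ]
1.25 [-1.07 -0.25]
1.3 [-1.08 -0.19]
1.35 [-1.09 -0.14]
```

```bash
python3 -m jog '[-0.06,0,-0.4,0,0,0,0, -0.1,0,-0.65,0,0,0,0, -0.21,0,-1.07,0,0,0,0, -0.26,0,-1.07,0,0,0,0]'; python3 - <<'E'
from h import *
cv2.imwrite("pics/a.png",np.hstack([imaging.snapshot("side")[120:360,220:480],imaging.snapshot("scene")[120:360,200:460]]))
E
```

```text
time: 4.1
ee_pos: [0.4542, -0.0625, 0.1778]
tool_rot: [0.061, 0.998, -0.0, -0.0]
contact_force: [-1.0, 1.1, 4.5]
opening: 0.0004
finger_force: 1.8
```

View pics/a.png

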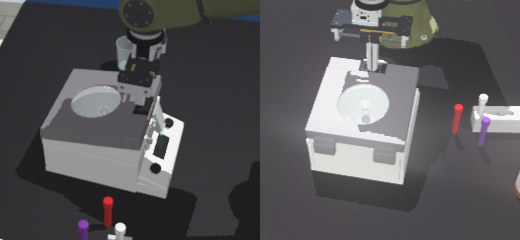

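The lid is following the finger: its front edge is raised and the hook is visible under it. I continue along the arc.

```bash
python3 -m jog '[-0.32,0,-1.05,0,0,0,0, -0.37,0,-1.03,0,0,0,0, -0.42,0,-1.02,0,0,0,0, -0.47,0,-0.99,0,0,0,0, -0.52,0,-0.96,0,0,0,0, -0.57,0,-0.94,0,0,0,0, -0.62,0,-0.91,0,0,0,0, -0.65,0,-0.88,0,0,0,0, -0.71,0,-0.85,0,0,0,0, -0.74,0,-0.8,0,0,0,0]'
python3 -m jog '[-0.78,0,-0.77,0,0,0,0, -0.82,0,-0.73,0,0,0,0, -0.86,0,-0.69,0,0,0,0, -0.89,0,-0.64,0,0,0,0, -0.92,0,-0.6,0,0,0,0, -0.94,0,-0.55,0,0,0,0, -0.98,0,-0.51,0,0,0,0, -1.0,0,-0.45,0,0,0,0, -1.02,0,-0.41,0,0,0,0, -1.04,0,-0.35,0,0,0,0]'
python3 -m jog '[-1.05,0,-0.3,0,0,0,0, -1.07,0,-0.25,0,0,0,0, -1.08,0,-0.19,0,0,0,0, -1.09,0,-0.14,0,0,0,0, 0,0,0,0,0,0,0]'
python3 - <<'E'
from h import *
cv2.imwrite("pics/b.png",np.hstack([imaging.snapshot("side")[60:400,200:560],imaging.snapshot("scene")[60:400,180:540]]))
E
```

```text
time: 5.2
ee_pos: [0.5082, -0.0691, 0.2719]
tool_rot: [0.061, 0.998, -0.0, 0.0]
contact_force: [-0.2, -1.9, 3.0]
opening: 0.0002
finger_force: 1.1
time: 6.2
ee_pos: [0.6001, -0.0804, 0.3284]
tool_rot: [0.061, 0.998, 0.0, -0.0]
contact_force: [0.4, -1.4, 1.4]
opening: 0.0005
finger_force: 0.6
time: 6.7
ee_pos: [0.6427, -0.0856, 0.3361]
tool_rot: [0.061, 0.998, 0.0, -0.001]
contact_force: [-0.4, -0.3, -0.7]
opening: 0.0005
finger_force: 0.0
```

View pics/b.png

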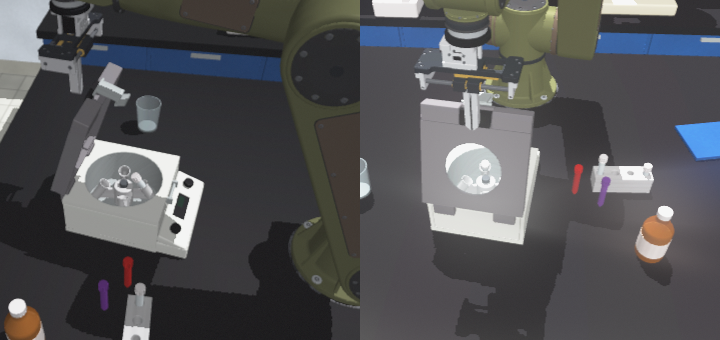

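Lid is fully up at its stop and the finger force is 0. I back away and look into the rotor.

```bash
python3 -m jog '[-1,0,0,0,0,0,0, 0,0,-4,0,0,0,0, 0,0,-4,0,0,0,0, 4,1.7,0,0,0,0,3, 4,1.7,0,0,0,0,4, 4,1.7,0,0,0,0,5, 4,1.7,0,0,0,0,5, 0,0,0,0,0,0,5]'
python3 - <<'E'
from h import *
s=manip.sense();print(s["ee_pos"])
m=imaging.camera_model("wrist"); w=imaging.snapshot("wrist"); np.save("w2.npy",m["view"])
d=imaging.snapshot("side"); cv2.imwrite("pics/w2.png",w);cv2.imwrite("pics/d2.png",d)
c=proj("wrist",[.54,-.073,.09],m); print(c); x,y=int(max(0,c[0]-100)),int(max(0,c[1]-110))
x2,y2=262,205
print(x,y)
a=cv2.resize(w[y:y+220,x:x+200],(400,440),interpolation=cv2.INTER_CUBIC); b=cv2.resize(d[y2:y2+110,x2:x2+100],(400,440),interpolation=cv2.INTER_CUBIC)
cv2.imwrite("pics/m2.png",np.hstack([a,b]))
E
```

```text
time: 7.6
ee_pos: [0.4978, 0.0022, 0.4186]
tool_rot: [0.06, 0.998, 0.0, 0.001]
contact_force: [0.7, 0.0, 0.1]
opening: 0.0368
finger_force: 0.0
[0.49778611 0.0021901  0.41864262]
[271.97097507 237.73287088]
171 127
```

View pics/m2.png

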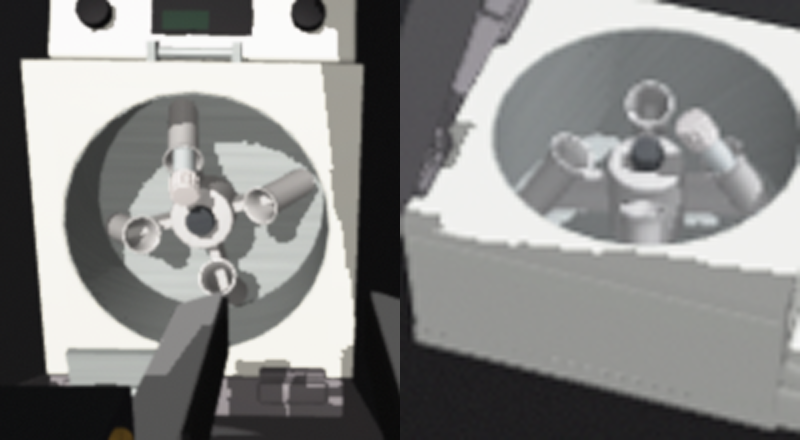

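The wrist picture shows the sample in the sleeve on the robot side. Empty mouths appear at crop (139,235), (261,206) and (217,277). The last one, on the hinge side, is the target.

```bash
python3 - <<'E'
from h import *
m=imaging.camera_model("wrist"); m["view"]=np.load("w2.npy")
W=lambda x,y,z:onz("wrist",(171+x/2,127+y/2),z,m)
L,Rr,B=W(139,235,.087),W(261,206,.087),W(217,277,.087); K=W(200,220,.08)
print("L,R,B,knob",L,Rr,B,K); c=(L+Rr)/2; print("c",c,np.linalg.norm(L-Rr),"B-c",(B-c),np.linalg.norm(B-c),"knobaxis->c")
d=(Rr-L)[:2]; print("yaw LR",np.degrees(np.arctan2(-d[0],d[1])),"yaw B",np.degrees(np.arctan2((B-c)[1],(B-c)[0])))
# side view: mouths: tgt (left at 572,153)  -y (650,103)  +y (645,205?)
S=lambda x,y,z:onz("side",(262+(x-400)/4,205+y/4),z)
print("side B",S(572,153,.087),"side -y",S(650,103,.087))
# bowl ellipse centre at deck height .110
print("bowl wrist",W(197,219,.110),"bowl side",S(645,135,.11))
E
```

```text
L,R,B,knob [ 0.54536309 -0.12181865  0.087     ] [ 0.53423385 -0.02829933  0.087     ] [ 0.58496592 -0.06873509  0.087     ] [ 0.54094323 -0.07592318  0.08      ]
c [ 0.53979847 -0.07505899  0.087     ] 0.09417920618164644 B-c [0.04516745 0.00632391 0.        ] 0.045608005630451545 knobaxis->c
yaw LR 6.786551242719228 yaw B 7.970186407949607
side B [ 0.58356953 -0.06677973  0.087     ] side -y [ 0.54300619 -0.11843679  0.087     ]
bowl wrist [ 0.53331535 -0.07292611  0.11      ] bowl side [ 0.53803461 -0.06666759  0.11      ]
```

```bash
python3 - <<'E'
from h import *
a=cv2.imread("pics/scene0.png");b=cv2.imread("pics/side0.png")
def blob(i,f):
    h=cv2.cvtColor(i,cv2.COLOR_BGR2HSV); m=f(h); n,l,s,c=cv2.connectedComponentsWithStats(m); k=1+np.argmax(s[1:,4])
    x,y,w,hh,_=s[k]; return np.where(l==k)
for nm,f in (("red",lambda h:cv2.inRange(h,(0,180,90),(6,255,255))|cv2.inRange(h,(175,180,90),(180,255,255))),("purple",lambda h:cv2.inRange(h,(128,120,60),(155,255,255)))):
    o=[]
    for n,i in (("scene",a),("side",b)):
        r,c=blob(i,f); t=r.min()+4; o.append((n,(c[r<=r.min()+6].mean(),t)))
    print(nm,o,tri(o))
# refined tube cap centre from white mask near
for n,i,x,y in (("scene",a,423,220),("side",b,340,350)):
    g=cv2.cvtColor(i,cv2.COLOR_BGR2GRAY)[y-8:y+12,x-10:x+11]; print(n); print(g[::2,::2])
s=manip.sense(); M=R.from_quat(s["tool_rot"]).as_matrix(); print(s["ee_pos"])
w=R.from_euler("z",14.4,degrees=True).as_matrix()@M; print((w.T@(np.array([.459,.2205,.2])-s["ee_pos"])*100).round(2))
E
```

```text
Traceback (most recent call last):
ValueError: attempt to get argmax of an empty sequence
```

```bash
python3 - <<'E'
from h import *
S2=lambda x,y:("scene",(x/3+385,(y-300)/3+190)); D2=lambda x,y:("side",((x-399)/3+285,(y-300)/3+340))
print("red",tri((S2(41,410),("side",(328,321)))),"purple",tri((S2(122,449),D2(455,312))))
s=manip.sense(); M=R.from_quat(s["tool_rot"]).as_matrix(); print(s["ee_pos"])
w=R.from_euler("z",14.4,degrees=True).as_matrix()@M; print((w.T@(np.array([.459,.2205,.2])-s["ee_pos"])*100).round(2))
E
```

```text
red [0.49162926 0.15747778 0.0964872 ] purple [0.53185411 0.22025962 0.09568452]
[0.50070815 0.00055327 0.41780922]
[ 1.33 22.35 21.78]
```

```bash
python3 -m jog '[0,0,0,0,0,-7.2,4.5, 0,0,0,0,0,-7.2,4.5, 0.2,3.7,2.5,0,0,0,4.5, 0.2,3.7,2.5,0,0,0,4.5, 0.2,3.7,4,0,0,0,4.5, 0.2,3.7,4,0,0,0,4.5, 0.2,3.7,4,0,0,0,4.5, 0.33,3.85,3.8,0,0,0,4.5, 0,0,0,0,0,0,4.5, 0,0,0,0,0,0,4.5]'
python3 - <<'E'
from h import *
s=manip.sense();M=R.from_quat(s["tool_rot"]).as_matrix();print(s["ee_pos"],M.round(3))
m=imaging.camera_model("wrist"); w=imaging.snapshot("wrist"); np.save("w3.npy",m["view"])
c=proj("wrist",[.459,.2205,.108],m); print(c)
x,y=int(c[0])-90,int(c[1])-70; print(x,y)
cv2.imwrite("pics/w3.png",w);cv2.imwrite("pics/m3.png",cv2.resize(w[y:y+140,x:x+180],None,fx=4,fy=4,interpolation=cv2.INTER_CUBIC))
E
```

```text
time: 8.7
ee_pos: [0.4623, 0.2082, 0.2214]
tool_rot: [-0.065, 0.998, -0.0, -0.001]
contact_force: [0.6, 0.1, 0.6]
opening: 0.0453
finger_force: 0.0
[0.46232185 0.20818312 0.22137404] [[-0.992 -0.129 -0.001]
 [-0.129  0.992 -0.001]
 [ 0.002 -0.001 -1.   ]]
[334.33291285 237.9173398 ]
244 167
```

View pics/m3.png

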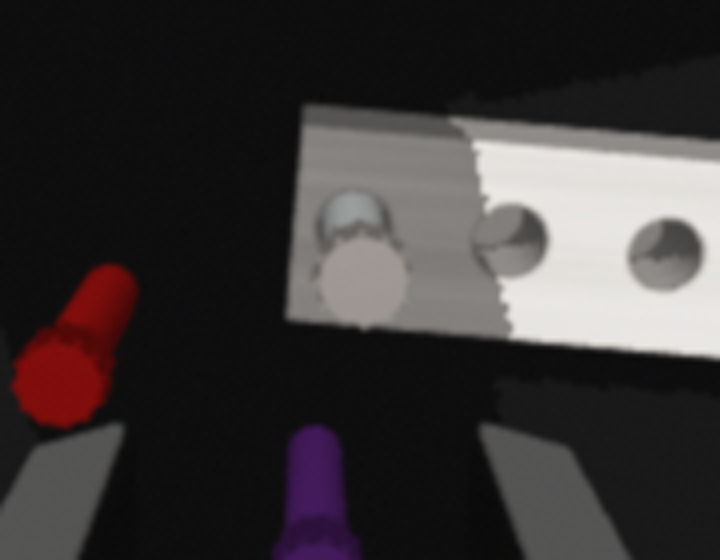

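Cap top centre is at pixel (334.8,238), against a prediction of (334.3,237.9), so the tube position is confirmed. I descend and grip.

```bash
python3 -m jog '[0.17,1.26,1,0,0,0,4.5, 0,0,4,0,0,0,4.5, 0,0,4,0,0,0,4.5, 0,0,3.5,0,0,0,4.5, 0,0,1.7,0,0,0,4.5, 0,0,0,0,0,0,4.5, 0,0,0,0,0,0,1.5, 0,0,0,0,0,0,1.5, 0,0,0,0,0,0,1.5, 0,0,0,0,0,0,1.5]' 15; python3 -m jog '[0,0,0,0,0,0,1.5, 0,0,0,0,0,0,1.5]'
```

```text
time: 9.75
ee_pos: [0.459, 0.2206, 0.0807]
tool_rot: [-0.064, 0.998, 0.0, 0.001]
contact_force: [-0.3, 0.3, 3.1]
opening: 0.0185
finger_force: 15.0
time: 9.95
ee_pos: [0.4591, 0.2207, 0.0806]
tool_rot: [-0.064, 0.998, 0.0, 0.001]
contact_force: [0.1, -0.7, 6.9]
opening: 0.0185
finger_force: 15.0
```

```bash
python3 -m jog '[0,0,-1,0,0,0,1.5, 0,0,-3,0,0,0,1.5, 0,0,-4,0,0,0,1.5, 0,0,-4,0,0,0,1.5, 0,0,-4,0,0,0,1.5, 0,0,-3,0,0,0,1.5, 0,0,0,0,0,0,1.5]'
cat > tgt.py <<'E'
from h import *
c=np.array([.539,-.0745]); u=np.array([np.cos(.13),np.sin(.13)]); F=np.r_[c+.0775*u,.032]; a=np.r_[-.5*u,.866]
def to(p,dz=0):
    s=manip.sense(); M=R.from_quat(s["tool_rot"]).as_matrix()
    z=-a; y=np.array([-u[1],u[0],0]); G=np.c_[np.cross(y,z),y,z]
    print(s["ee_pos"].round(4),"shift cm (tool)",(M.T@(p-s["ee_pos"])*100).round(2),"rotvec deg",np.degrees(R.from_matrix(M.T@G).as_rotvec()).round(2),s["opening"].round(4),s["finger_force"],s["contact_force"].round(1))
E
python3 -c "
from tgt import *
to(F+.1677*a+[0,0,.08])"
```

```text
time: 10.65
ee_pos: [0.4595, 0.2208, 0.2745]
tool_rot: [-0.064, 0.998, 0.001, 0.003]
contact_force: [0.3, -0.4, -1.0]
opening: 0.0185
finger_force: 15.0Traceback (most recent call last):
  File "<string>", line 3, in <module>
    to(F+.1677*a+[0,0,.08])
    ~~^^^^^^^^^^^^^^^^^^^^^
  File "tgt.py", line 6, in to
    print(s["ee_pos"].round(4),"shift cm (tool)",(M.T@(p-s["ee_pos"])*100).round(2),"rotvec deg",np.degrees(R.from_matrix(M.T@G).as_rotvec()).round(2),s["opening"].round(4),s["finger_force"],s["contact_force"].round(1))
                                                                                                                                                       ^^^^^^^^^^^^^^^^^^
AttributeError: 'float' object has no attribute 'round'
```

```bash
sed -i 's/s\["opening"\].round(4)/s["opening"]/' tgt.py; python3 -m jog '[-0.43,-3.8,0,0,0,0,1.5, -0.43,-3.8,0,0,0,0,1.5, -0.43,-3.8,0,0,0,0,1.5, -0.43,-3.8,0,0,0,0,1.5, -0.43,-3.8,0,0,0,0,1.5, -0.43,-3.8,0,0,0,0,1.5, -0.43,-3.8,0,0,0,0,1.5, -0.43,-3.8,0,0,0,0,1.5, 0,0,0,0,-5,0,1.5, 0,0,0,0,-5,0,1.5]'
python3 -m jog '[0,0,0,0,-5,0,1.5, 0,0,0,0,-5,0,1.5, 0,0,0,0,-5,0,1.5, 0,0,0,0,-5,0,1.5, 0,0,0,0,0,0,1.5]'
python3 -c "
from tgt import *
to(F+.1677*a)
m=imaging.camera_model('wrist');np.save('w4.npy',m['view']); s=manip.sense();np.save('w4p.npy',np.r_[s['ee_pos'],s['tool_rot']])
w=imaging.snapshot('wrist');d=imaging.snapshot('side');cv2.imwrite('pics/w4.png',w);cv2.imwrite('pics/d4.png',d)
print(proj('wrist',F+.064*a,m),proj('side',F+.064*a))
cv2.imwrite('pics/m4.png',np.hstack([cv2.resize(d[160:310,240:340],(400,600),interpolation=cv2.INTER_CUBIC),cv2.resize(w[100:400,220:420],(400,600),interpolation=cv2.INTER_CUBIC)]))
"
```

```text
time: 11.65
ee_pos: [0.5304, -0.0781, 0.2678]
tool_rot: [-0.063, 0.994, 0.006, 0.086]
contact_force: [0.6, 0.2, -0.1]
opening: 0.0187
finger_force: 15.0
time: 12.15
ee_pos: [0.5303, -0.0766, 0.2688]
tool_rot: [-0.062, 0.964, 0.017, 0.258]
contact_force: [0.6, 0.7, 0.5]
opening: 0.0183
finger_force: 15.0
[ 0.5303 -0.0766  0.2688] shift cm (tool) [4.35 0.09 8.06] rotvec deg [-0.02 -0.03 -0.13] 0.018279298077507156 14.999734461307526 [0.6 0.7 0.5]
[320.04057259 182.09667921] [304.9146557  242.58554144]
```

View pics/m4.png

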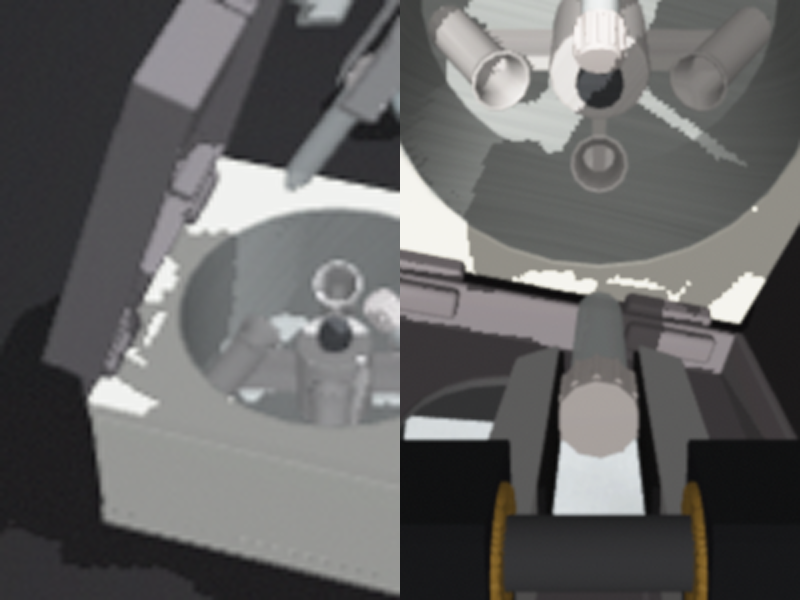

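The target mouth is at wrist pixel (320,181.5), against a prediction of (320,182), so alignment is good. I go to the pre-insertion pose and then slide in along the tube axis.

```bash
python3 -m jog '[2,0.05,2,0,0,0,1.5, 2.35,0.04,3,0,0,0,1.5, 0,0,3,0,0,0,1.5, 0,0,0,0,0,0,1.5, 0,0,0,0,0,0,1.5]'
python3 -c "
from tgt import *
to(F+.1677*a)"
```

```text
time: 12.75
ee_pos: [0.5343, -0.0752, 0.1793]
tool_rot: [-0.063, 0.964, 0.017, 0.258]
contact_force: [-0.2, -1.1, -0.3]
opening: 0.0188
finger_force: 15.0
[ 0.5343 -0.0752  0.1793] shift cm (tool) [0.24 0.01 0.1 ] rotvec deg [ 0.01 -0.09 -0.03] 0.018839711740135108 15.000001788139343 [-0.2 -1.1 -0.3]
```

```bash
python3 -m jog '[0.24,0,1,0,0,0,1.5, 0,0,1.5,0,0,0,1.5, 0,0,1,0,0,0,1.5, 0,0,0.6,0,0,0,1.5, 0,0,0,0,0,0,1.5]'
python3 -c "
from tgt import *
to(F+.0727*a)"
python3 -m jog '[0,0,1,0,0,0,1.5, 0,0,1,0,0,0,1.5, 0,0,1,0,0,0,1.5, 0,0,0,0,0,0,1.5]'
python3 -c "
from tgt import *
to(F+.0727*a)"
```

```text
time: 13.25
ee_pos: [0.5522, -0.073, 0.1417]
tool_rot: [-0.062, 0.964, 0.017, 0.258]
contact_force: [-0.8, -0.3, 0.1]
opening: 0.018
finger_force: 15.0
[ 0.5522 -0.073   0.1417] shift cm (tool) [-0.07  0.02  5.44] rotvec deg [-0.02 -0.04 -0.06] 0.01799647731331598 14.999969601631165 [-0.8 -0.3  0.1]
time: 13.65
ee_pos: [0.5672, -0.071, 0.1148]
tool_rot: [-0.062, 0.964, 0.017, 0.258]
contact_force: [1.8, -0.5, 0.3]
opening: 0.0185
finger_force: 15.0
[ 0.5672 -0.071   0.1148] shift cm (tool) [-0.11  0.02  2.35] rotvec deg [-0.02 -0.07 -0.09] 0.018473544437888963 14.999900311231613 [ 1.8 -0.5  0.3]
```

```bash
python3 -m jog '[-0.05,0,1,0,0,0,1.5, 0,0,0.7,0,0,0,1.5, 0,0,0.4,0,0,0,1.5, 0,0,0,0,0,0,1.5]'
python3 -c "
from tgt import *
to(F+.0727*a)
m=imaging.camera_model('wrist')
w=imaging.snapshot('wrist');d=imaging.snapshot('side')
cv2.imwrite('pics/m5.png',np.hstack([cv2.resize(d[160:310,240:340],(400,600),interpolation=cv2.INTER_CUBIC),cv2.resize(w[100:400,220:420],(400,600),interpolation=cv2.INTER_CUBIC)]))
"
```

```text
time: 14.05
ee_pos: [0.5779, -0.0697, 0.0976]
tool_rot: [-0.062, 0.964, 0.017, 0.258]
contact_force: [1.4, -0.3, -0.8]
opening: 0.0183
finger_force: 15.0
[ 0.5779 -0.0697  0.0976] shift cm (tool) [-0.04  0.02  0.32] rotvec deg [-0.03 -0.04 -0.07] 0.018261343586865594 14.999939650297165 [ 1.4 -0.3 -0.8]
```

View pics/m5.png

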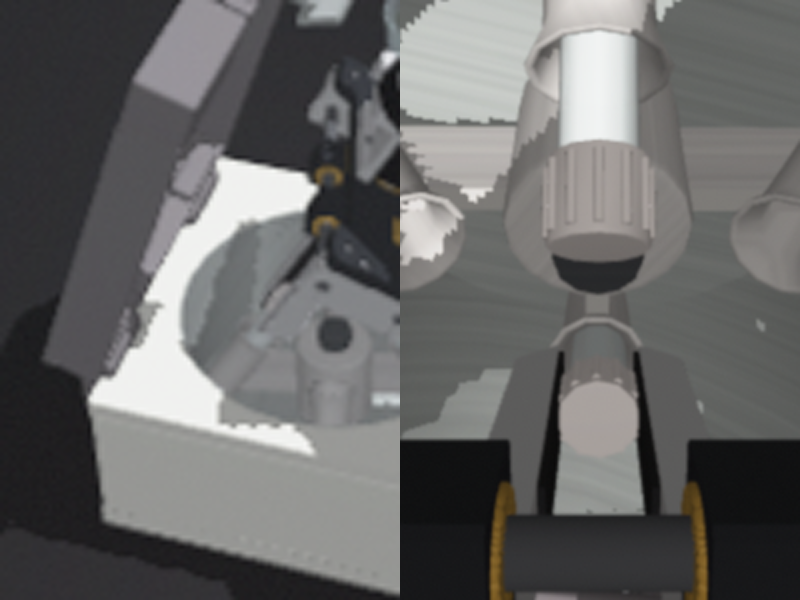

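The tube is in the target sleeve and the sample is untouched. I push the last 3 mm, release and withdraw along the axis.

```bash
python3 -m jog '[-0.04,0,0.2,0,0,0,1.5, 0,0,0.2,0,0,0,1.5, 0,0,0,0,0,0,1.5]'
python3 -m jog '[0,0,0,0,0,0,3.2, 0,0,0,0,0,0,3.2, 0,0,0,0,0,0,3.2, 0,0,0,0,0,0,3.2]'
python3 -m jog '[0,0,-1,0,0,0,3.2, 0,0,-2,0,0,0,3.2, 0,0,-3,0,0,0,3.2, 0,0,-3,0,0,0,3.2, 0,0,0,0,0,0,0, 0,0,0,0,0,0,0]'
python3 -c "
from tgt import *
to(F+.1727*a)
m=imaging.camera_model('wrist')
w=imaging.snapshot('wrist');d=imaging.snapshot('side');cv2.imwrite('pics/w6.png',w);cv2.imwrite('pics/d6.png',d)
p=proj('wrist',F+.1*a,m);q=proj('side',F+.1*a);print(p,q)
cv2.circle(w,tuple(int(v) for v in p),2,(0,0,255));cv2.circle(d,tuple(int(v) for v in q),1,(0,0,255))
x,y=max(0,int(p[0])-100),max(0,int(p[1])-150);print(x,y)
cv2.imwrite('pics/m6.png',np.hstack([cv2.resize(d[180:305,265:348],(400,600),interpolation=cv2.INTER_CUBIC),cv2.resize(w[y:y+300,x:x+200],(400,600),interpolation=cv2.INTER_CUBIC)]))
"
```

```text
time: 14.45
ee_pos: [0.5804, -0.0694, 0.0951]
tool_rot: [-0.062, 0.964, 0.017, 0.258]
contact_force: [-2.2, -0.9, 2.5]
opening: 0.0186
finger_force: 15.0
time: 14.85
ee_pos: [0.5802, -0.0694, 0.0949]
tool_rot: [-0.062, 0.964, 0.017, 0.258]
contact_force: [-0.6, 0.2, 0.1]
opening: 0.0323
finger_force: 0.0
time: 15.45
ee_pos: [0.5356, -0.0753, 0.1736]
tool_rot: [-0.062, 0.964, 0.016, 0.259]
contact_force: [-0.2, 0.6, -1.1]
opening: 0.0194
finger_force: 0.0
[ 0.5356 -0.0753  0.1736] shift cm (tool) [ 0.06  0.04 -0.95] rotvec deg [-0.09  0.08 -0.06] 0.019402973984423075 0.0 [-0.2  0.6 -1.1]
[320.04598138 256.22606515] [312.01342124 233.68666937]
220 106
```

View pics/m6.png

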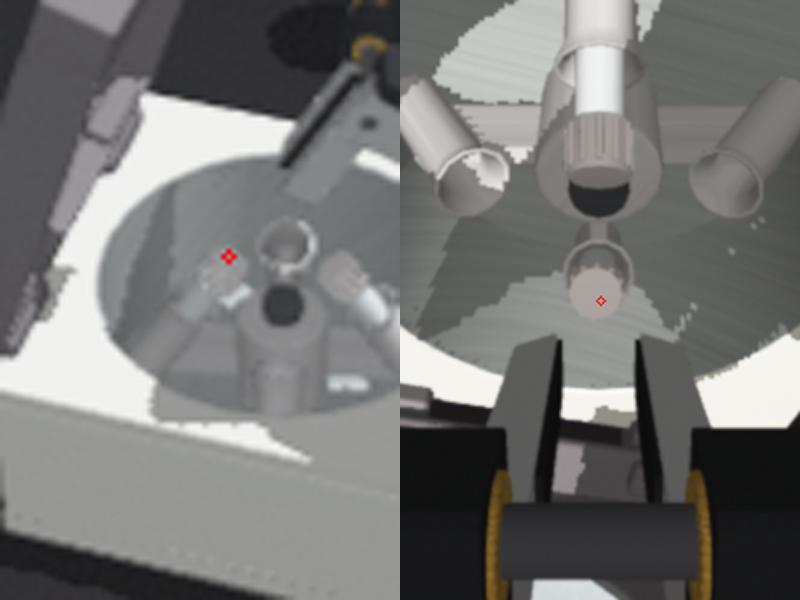

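Both caps look symmetric, so the tube seems home. I make sure with a gentle push on the cap using shut fingers.

```bash
python3 -m jog '[0.06,0,2.5,0,0,0,0, 0,0,2.5,0,0,0,0, 0,0,0.8,0,0,0,0, 0,0,0,0,0,0,0]'
python3 -m jog '[0,0,0.3,0,0,0,0, 0,0,0.2,0,0,0,0, 0,0,0,0,0,0,0]'
python3 -c "
from tgt import *
to(F+.1*a)
print(tri((('side',(311,235.8)),))) if 0 else 0"
```

```text
time: 15.95
ee_pos: [0.5634, -0.0712, 0.1207]
tool_rot: [-0.062, 0.964, 0.017, 0.257]
contact_force: [-0.2, 0.6, 0.9]
opening: 0.0003
finger_force: 0.0
time: 16.25
ee_pos: [0.5666, -0.0714, 0.119]
tool_rot: [-0.062, 0.964, 0.016, 0.259]
contact_force: [-1.6, -0.1, 2.7]
opening: 0.0006
finger_force: 1.4
[ 0.5666 -0.0714  0.119 ] shift cm (tool) [0.04 0.06 0.02] rotvec deg [-0.08  0.09 -0.06] 0.0006224216950025325 1.4439522507746005 [-1.6 -0.1  2.7]
```

```bash
python3 -m jog '[0,0,0.2,0,0,0,0, 0,0,0.2,0,0,0,0, 0,0,0,0,0,0,0]'
python3 -c "
from tgt import *
to(F+.1*a)"
python3 -m jog '[0,0,-1,0,0,0,0, 0,0,-2,0,0,0,0, 0,0,-3,0,0,0,0, 0,0,-4,0,0,0,0, 0,0,-4,0,0,0,0, 0,0,-4,0,0,0,0, 0,0,-4,0,5,0,0, 0,0,0,0,5,0,0, 0,0,0,0,5,0,0, 0,0,0,0,5,0,0]'
python3 -m jog '[0,0,0,0,5,0,0, 0,0,0,0,5,0,0, 0,0,0,0,0,0,0]'
python3 -c "
from tgt import *
to(F+.1*a);print(manip.sense()['q'].round(2))"
```

```text
time: 16.55
ee_pos: [0.5702, -0.072, 0.1194]
tool_rot: [-0.062, 0.963, 0.015, 0.262]
contact_force: [-25.3, -2.5, 40.7]
opening: 0.0003
finger_force: 24.0
[ 0.5702 -0.072   0.1194] shift cm (tool) [ 0.36  0.16 -0.13] rotvec deg [-0.22  0.45 -0.  ] 0.000251762905527191 23.968471493571997 [-25.3  -2.5  40.7]
time: 17.55
ee_pos: [0.4589, -0.0853, 0.3062]
tool_rot: [-0.064, 0.994, 0.005, 0.086]
contact_force: [-1.5, 0.2, -0.2]
opening: 0.0007
finger_force: 0.0
time: 17.85
ee_pos: [0.4597, -0.0849, 0.3048]
tool_rot: [-0.065, 0.998, 0.0, -0.001]
contact_force: [-0.7, -0.3, -0.2]
opening: 0.0005
finger_force: 0.0
[ 0.4597 -0.0849  0.3048] shift cm (tool) [-1.079e+01  1.000e-02  1.859e+01] rotvec deg [ -0.   -30.14  -0.04] 0.000542384723866692 0.0 [-0.7 -0.3 -0.2]
[-0.26  0.05  1.58 -0.    1.51 -1.96]
```

The force rose stiffly at exactly 100 mm from the floor, so the tube is fully home. Next I work out the lid-closing path.

```bash
cat > lid.py <<'E'
from h import *
H=np.array([.656,-.0868,.12]); cx=np.array([np.cos(-.1225),np.sin(-.1225),0])
def P(t,st=0,r=.175): return H+cx*(-r*np.cos(t)+.027*np.sin(t)+.008+st)+[0,0,r*np.sin(t)+.027*np.cos(t)]
def dl(p):
    s=manip.sense(); T=np.c_[-cx,np.cross([0,0,-1],-cx),[0,0,-1]]
    M=R.from_quat(s["tool_rot"]).as_matrix()
    print(s["ee_pos"].round(4),(T.T@(p-s["ee_pos"])*100).round(2),np.degrees(R.from_matrix(M.T@T).as_rotvec()).round(2),s["contact_force"].round(1))
E
python3 - <<'E'
from lid import *
dl(P(1.25,.03)); print(P(1.25),P(0))
t=np.r_[1.25:.05:-.05,.05,.02,0,-.02]
p=np.array([[-(P(x)-H)@cx*100,-P(x)[2]*100] for x in t]).round(2)
for a,b in zip(t[1:],np.diff(p,axis=0)):print(round(a,2),b.round(2))
E
```

```text
[ 0.4597 -0.0849  0.3048] [-20.35   2.21   1.02] [-1.000e-02 -1.400e-01  1.442e+01] [-0.7 -0.3 -0.2]
[ 0.63460273 -0.08416564  0.29458601] [ 0.49025146 -0.06639363  0.147     ]
1.2 [0.86 0.17]
1.15 [0.86 0.21]
1.1 [0.85 0.26]
1.05 [0.84 0.3 ]
1.0 [0.81 0.34]
0.95 [0.8  0.37]
0.9 [0.78 0.42]
0.85 [0.76 0.46]
0.8 [0.74 0.5 ]
0.75 [0.7  0.53]
0.7 [0.69 0.56]
0.65 [0.65 0.6 ]
0.6 [0.62 0.63]
0.55 [0.59 0.66]
0.5 [0.55 0.69]
0.45 [0.52 0.72]
0.4 [0.49 0.74]
0.35 [0.44 0.76]
0.3 [0.41 0.79]
0.25 [0.37 0.8 ]
0.2 [0.32 0.83]
0.15 [0.29 0.84]
0.1 [0.24 0.85]
0.05 [0.2  0.86]
0.02 [0.1  0.52]
0.0 [0.06 0.35]
-0.02 [0.05 0.35]
```

```bash
python3 -m jog '[0,0,-4,0,0,7.2,0, 0,0,-4,0,0,7.2,0, 0,0,-4,0,0,0,0, 0,0,-1,0,0,0,0, -3.8,0.42,0,0,0,0,0, -3.8,0.42,0,0,0,0,0, -3.8,0.42,0,0,0,0,0, -3.8,0.42,0,0,0,0,0, -3.8,0.42,0,0,0,0,0, -2,0.1,0,0,0,0,0]'
python3 -m jog '[0,0,0,0,0,0,0, 0,0,0,0,0,0,0]'
python3 -c "
from lid import *
dl(P(1.25,.03))"
```

```text
time: 18.85
ee_pos: [0.6722, -0.089, 0.4331]
tool_rot: [0.061, 0.998, 0.0, -0.0]
contact_force: [0.7, 0.5, -0.0]
opening: 0.0003
finger_force: 0.0
time: 19.05
ee_pos: [0.6702, -0.0892, 0.4344]
tool_rot: [0.061, 0.998, 0.0, -0.0]
contact_force: [-0.3, -0.2, 0.4]
opening: 0.0005
finger_force: 0.0
[ 0.6702 -0.0892  0.4344] [ 0.6   0.06 13.98] [ 0.02 -0.01  0.  ] [-0.3 -0.2  0.4]
```

I have now viewed 11 pictures, one over the limit of 10, so from here I use only force and pose readings.

```bash
python3 -m jog '[0,0,4,0,0,0,0, 0,0,4,0,0,0,0, 0,0,4,0,0,0,0, 0,0,2,0,0,0,0, 0,0,0,0,0,0,0]'
python3 -m jog '[1.5,0,0,0,0,0,0, 1.5,0,0,0,0,0,0, 0.6,0,0,0,0,0,0, 0,0,0,0,0,0,0]'
python3 -m jog '[0.86,0,0.17,0,0,0,0, 0.86,0,0.21,0,0,0,0, 0.85,0,0.26,0,0,0,0, 0.84,0,0.3,0,0,0,0]'
python3 -c "
from lid import *
dl(P(1.05))"
```

```text
time: 19.55
ee_pos: [0.6686, -0.0889, 0.2933]
tool_rot: [0.061, 0.998, 0.0, -0.001]
contact_force: [-0.5, 0.1, -0.7]
opening: 0.0007
finger_force: 0.0
time: 19.95
ee_pos: [0.6343, -0.0846, 0.2976]
tool_rot: [0.061, 0.998, -0.0, 0.002]
contact_force: [0.9, -0.1, 1.3]
opening: 0.0003
finger_force: 0.7
time: 20.35
ee_pos: [0.6011, -0.0804, 0.2866]
tool_rot: [0.061, 0.998, 0.0, 0.001]
contact_force: [1.7, 0.1, 1.8]
opening: 0.0002
finger_force: 0.9
[ 0.6011 -0.0804  0.2866] [0.04 0.03 0.14] [ 0.01  0.12 -0.01] [1.7 0.1 1.8]
```

Contact is as predicted and the lid is following. I carry on down the arc.

```bash
python3 -m jog '[0.81,0,0.38,0,0,0,0, 0.8,0,0.4,0,0,0,0, 0.78,0,0.42,0,0,0,0, 0.76,0,0.46,0,0,0,0, 0.74,0,0.5,0,0,0,0, 0.7,0,0.53,0,0,0,0, 0.69,0,0.56,0,0,0,0, 0.65,0,0.6,0,0,0,0, 0.62,0,0.63,0,0,0,0, 0.59,0,0.66,0,0,0,0]'
python3 -c "
from lid import *
dl(P(.55))"
python3 -m jog '[0.55,0,0.69,0,0,0,0, 0.52,0,0.72,0,0,0,0, 0.49,0,0.74,0,0,0,0, 0.44,0,0.76,0,0,0,0, 0.41,0,0.79,0,0,0,0, 0.37,0,0.8,0,0,0,0, 0.32,0,0.83,0,0,0,0, 0.29,0,0.84,0,0,0,0, 0.24,0,0.85,0,0,0,0]'
python3 -c "
from lid import *
dl(P(.1))"
```

```text
time: 21.35
ee_pos: [0.5295, -0.0715, 0.2338]
tool_rot: [0.061, 0.998, 0.0, 0.0]
contact_force: [0.7, 2.2, 3.4]
opening: 0.0006
finger_force: 1.5
[ 0.5295 -0.0715  0.2338] [-0.04  0.03 -0.06] [ 0.01  0.01 -0.01] [0.7 2.2 3.4]
time: 22.25
ee_pos: [0.4937, -0.0671, 0.1634]
tool_rot: [0.061, 0.998, 0.0, 0.0]
contact_force: [2.7, 2.4, 4.8]
opening: 0.0002
finger_force: 2.1
[ 0.4937 -0.0671  0.1634] [-0.01  0.03 -0.09] [ 0.    0.01 -0.01] [2.7 2.4 4.8]
```

```bash
python3 -m jog '[0.2,0,0.8,0,0,0,0, 0.1,0,0.45,0,0,0,0, 0.06,0,0.25,0,0,0,0, 0,0,0,0,0,0,0]'
python3 -m jog '[0,0,0.15,0,0,0,0, 0,0,0,0,0,0,0]'
python3 -m jog '[0,0,0.1,0,0,0,0, 0,0,0,0,0,0,0]'
python3 -m jog '[0,0,0.1,0,0,0,0, 0,0,0,0,0,0,0]'
```

```text
time: 22.65
ee_pos: [0.4902, -0.0669, 0.1487]
tool_rot: [0.061, 0.998, -0.0, -0.0]
contact_force: [2.3, 0.6, 4.4]
opening: 0.0007
finger_force: 2.3
time: 22.85
ee_pos: [0.4901, -0.0668, 0.1475]
tool_rot: [0.061, 0.998, -0.0, -0.0]
contact_force: [-0.6, 1.5, 4.7]
opening: 0.0004
finger_force: 2.5
time: 23.05
ee_pos: [0.49, -0.0668, 0.1469]
tool_rot: [0.061, 0.998, -0.0, -0.0]
contact_force: [-2.2, 1.2, 9.7]
opening: 0.0003
finger_force: 4.4
time: 23.25
ee_pos: [0.49, -0.0668, 0.1463]
tool_rot: [0.061, 0.998, -0.0, -0.0]
contact_force: [-5.1, 1.2, 14.1]
opening: 0.0005
finger_force: 7.3
```

```bash
python3 -m jog '[0,0,0.1,0,0,0,0, 0,0,0,0,0,0,0, 0,0,0,0,0,0,0]'
python3 -m jog '[0,0,-0.2,0,0,0,0, 0,0,-0.1,0,0,0,0, 0,0,0,0,0,0,0]'
python3 -m jog '[0,0,-0.2,0,0,0,0, 0,0,-0.1,0,0,0,0, 0,0,0,0,0,0,0, 0,0,0,0,0,0,0]'
```

```text
time: 23.55
ee_pos: [0.49, -0.0668, 0.1458]
tool_rot: [0.061, 0.998, -0.0, -0.0]
contact_force: [-8.6, 2.2, 19.7]
opening: 0.0007
finger_force: 10.0
time: 23.85
ee_pos: [0.4901, -0.0668, 0.1478]
tool_rot: [0.061, 0.998, -0.0, -0.0]
contact_force: [0.5, 0.8, 4.8]
opening: 0.0001
finger_force: 2.5
time: 24.25
ee_pos: [0.49, -0.0668, 0.1503]
tool_rot: [0.061, 0.998, 0.0, -0.0]
contact_force: [-0.0, -0.6, -0.3]
opening: 0.0004
finger_force: 0.0
```

```bash
python3 -m jog '[0,0,-0.5,0,0,0,0, 0,0,-2,0,0,0,0, 0,0,-4,0,0,0,0, 0,0,-4,0,0,0,0, 0,0,-4,0,0,0,0, 0,0,0,0,0,0,0, 0,0,0,0,0,0,0]'
python3 - <<'E'
from h import *
s=manip.sense();print(s["time"],s["ee_pos"],s["contact_force"],s["finger_force"])
for n,(x,y,w,h) in (("side",(262,190,60,85)),("scene",(248,250,90,50))):
    a=cv2.imread(f"pics/{n}0.png")[y:y+h,x:x+w].astype(float); b=imaging.snapshot(n)[y:y+h,x:x+w]
    e0=cv2.Canny(a.astype(np.uint8),40,120);e1=cv2.Canny(b,40,120)
    k=np.ones((3,3)); print(n,abs(a-b).mean(),"edge overlap",(cv2.dilate(e1,k)[e0>0]>0).mean())
E
```

```text
time: 24.95
ee_pos: [0.4903, -0.0668, 0.2958]
tool_rot: [0.061, 0.998, -0.0, 0.0]
contact_force: [-0.2, 0.3, -0.8]
opening: 0.0006
finger_force: 0.0
24.95 [ 0.49027055 -0.06675889  0.29580145] [-0.1838584   0.33454557 -0.78653894] 0.0
side 18.082156862745098 edge overlap 0.8319559228650137
scene 10.842962962962963 edge overlap 0.7686375321336761
```

```bash
python3 -c "
from station import job_done
print(job_done())"
```

```text
the job is handed in; nothing more can be done
None
```

I handed the job in at about 25 s: the tube is fully home across from the sample and the lid latched shut, going by force readings and a comparison with the first pictures (no verdict came back); I viewed 11 pictures, one over the limit of 10.

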